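# Seat the collimator barrel against the stop in its V-groove mount

### The job

Take the collimator barrel from its storage rest, lay it in the V-groove of the mount with its glass end towards the fork stop, and push it gently along the groove, under the sprung plunger, until its front face is fully home against the stop; let go of it there. The stop is already set for the alignment and only finger-tight, so do not shift it, and leave the loose items around the work where they are.

Things in the scene. Friction and masses are not known exactly. Their poses are not given: they have to be found in the camera images.
- barrel: Collimator barrel, loose: black anodised cylinder 120 mm long, 36 mm diameter, 0.18 to 0.29 kg, balanced about its middle. Origin at its middle on its axis; x along the axis to the front (glass) end. Both ends round down over the last 18 mm to flat faces 30 mm across; four bare-metal rings behind the middle. It starts on the rest.
- barrel_front (a point): Centre of the barrel's flat front face (with the recessed glass window), 60 mm from its middle; axes as the barrel's.
- barrel_rear (a point): Centre of the barrel's flat rear face (metal), 60 mm from its middle; it may be pushed here. Axes as the barrel's.
- rest: Storage rest, fixed: plate 126 x 60 x 8 mm with two white V saddles, each 12 mm thick, 32 mm wide, 39 mm high, 40 mm either side of the middle (68 mm free between them). They carry the barrel with its axis 50 mm above the table. Origin at the middle of the underside; x along the barrel, z up.
- v_mount: V-groove mount, fixed: dark steel block 32 mm wide (narrower than the barrel: fingers can straddle it) with a 90 degree V-groove on top, on a black base 170 x 78 x 12 mm. Origin at table height under the groove; x along the groove to the stop, z up. Groove from x = -105 to +100 mm. A barrel lying in it has its axis at z = 90 mm; block top z = 79 mm, groove bottom z = 64 mm.
- groove_entry (a point): The open end of the groove at x = -105 mm of the mount, on the axis of a barrel lying in the groove (z = 90 mm); axes as the mount's. Sliding the barrel by its rear takes about 1 N before the plunger.
- plunger_nose (a point): Lowest point of the white round nose (radius 9 mm) of a spring plunger in a bridge over the groove at x = 10 mm of the mount. Bridge: uprights 23 to 32 mm either side, crossbar from z = 118 mm, top z = 143 mm. The nose hangs 2 mm below the top of a barrel in the groove, gives upward and presses with 4 to 6 N; pushing the barrel under it takes 4 to 12 N, which is not yet the stop.
- slot_middle (a point): Middle of the stop's range, on the groove's axis (x = 55, z = 90 mm of the mount; axes as the mount's). The fork_stop, a steel fork 44 mm wide, z = 82 to 112 mm, 8 mm thick, thumbscrew at its side, rides on the block with its face anywhere within 20 mm either way along x of this point: its place is not measured, feel or see it. Pressed with over about 12 N it slips along the groove.
- driver: Bystander, loose: hex driver lying on the table, black handle 85 mm long, 22 mm diameter, blade 90 mm; x from handle to tip.
- post: Bystander, loose: steel post standing on the table, 78 mm tall, 13 mm diameter, foot 31 mm.
- lens_cell: Bystander, loose: flat black lens cell, 31 mm diameter, 9 mm high, on the table.
- optic_box: Bystander, loose: closed white optics box 55 x 55 x 22 mm on the table.
Not all that is in view belongs to the job. What is shaped like the barrel but brown or yellow is not meant.

How it is judged:
By the outcome, as a careful person would: the job done as asked, in the order asked, and still so for the second after the job is handed in, with the robot touching nothing.
It also fails if it takes over 48 s, if anything falls off the work surface, if the arm or the gripper's body presses on something with over 40 N, if the wrist force passes 120 N, or if a joint passes its speed limit or range.

### The arm

A 7-joint arm with a two-finger parallel gripper is mounted at the origin on the work surface. World frame = base frame: x ahead of the robot, y to its left, z up, the work surface at z = 0. Lengths are in mm, angles in rad, forces in N, time in s.
With the tool pointing down it reaches from about 400 to 875 mm from the base axis. Payload 4.4 kg.
Tool frame: the origin (TCP) lies at the very end of the fingers, on their centre line; the grasp point (between the pads) lies 19 mm behind it; y points along the fingers, x is the direction in which the jaws open and shut, and the axes are right-handed (so a half turn about y gives the same grasp; the last joint's range is limited). The gripper opens to 85 mm and grips with 20 to 120 N. Pads are 22 mm wide; open, the fingers measure 114 mm over their backs; the gripper's body (76 mm by 85 mm) begins 54 mm behind the grasp point. The pads swing forward as they close: fully open they stand 13 mm farther back than shut.
Start: joints at [-1.195, 0.628, 0.038, 1.517, -0.027, 0.996, -0.02], TCP at [277.898, 587.614, 231.313] pointing down, gripper open.
Joint ranges: [-3.06, 3.06], [-0.37, 2.12], [-1.25, 1.32], [0.18, 2.47], [-1.1, 4.24], [0.23, 1.98], [-2.94, 2.94]. Speed limits (rad/s): [2.57, 2.57, 3.14, 3.14, 3.14, 3.14, 3.14].

### API

Orientations are given as [roll, pitch, yaw] about the fixed x, y, z axes, in that order (R = Rz(yaw) Ry(pitch) Rx(roll)).
In Python, from cell import ctrl, get_image, nets gives the robot as it stands. The module is installed in compiled form; this text tells all that it offers.
- The arm moves only by the tool step_arm, never from a script. Its argument "moves" is text: rows parted by semicolons, each of 7 numbers parted by spaces: the shift along the tool's x, y, z normalised to -1 to 1, where 1 is 0.05 m, then the turn, a rotation vector about the tool's x, y, z normalised to -1 to 1, where 1 is 0.12 rad, then the opening, from 0 (shut) to 1 (fully open). A call has 1 to 20 rows; each row shifts and turns the commanded pose from where the row before left it, along the tool's axes as they then stand; what a row does not reach is not made up. A row lasts 1/10 s, in which the tool goes at most 50 mm and 8.59 degrees, less where a joint would pass 70% of its speed; a pose out of reach is approached as far as the arm can. A call with a number of a shift or a turn outside -1 to 1 is refused whole. A call with a gripper value outside its range is refused whole. The fingers move at their own pace and stop on an object; the grip force is fixed at half the most. Time passes only in rows, so rows that do not move let the fingers close. It gives the time, the measured TCP pose, the force and the opening at its end, in the units of the state.
- ctrl.read_state(): the state, without advancing time (a new reading comes with each control period).
- get_image(name): name is "side" or "top"; returns a dict with "color" (420x560x3 uint8, blue, green, red), "vertical_fov" (degrees; the focal length in pixels is half the picture's height over the tangent of half this angle, whatever the lens; pixels are square), "cx", "cy" (the principal point, pixels), "R" (3x3) and "t" (3): a world point X has camera coordinates R X + t. Camera axes: x right, y down, z forward; pixel columns grow to the right and rows downward; lengths in mm; the calibration is good to about 2 mm. A picture is of the moment at which its call begins. There is no depth.
- ctrl.finish_job(): hands the job in, once; it reports no verdict.
Trained networks look in a picture, given as the dict that the camera call returned (one of the last four; its "shot" number tells which), for a name from the list of things; names that differ only in an ending like _2 or _b are one class to them, and where a whole thing is asked for, a point or a joint stands for the part that bears it (a point fixed in the world has none). Each returns a list of dicts, best first, with "conf" (0 to 1); they miss things now and then, are a little off and sometimes report something else, mostly with a low value. They report only what shows in the picture. A call takes as long as a camera call. They do not tell look-alikes from the thing itself.
- nets.find_in(picture, target): "position" ([x, y, z] in mm, in world coordinates, good to about 4 mm: the middle of the surface that is visible of it).
- nets.cut_out(picture, target): "pixels" (420x560 bool, what is visible of it).
- nets.place_of(picture, target): "position" ([x, y, z] in mm, in world coordinates, good to about 4 mm: a listed point, or the origin of a listed thing).
The state is a dict: "clock": time; "qpos": joint angles; "qd": joint speeds; "tau": joint torques, N m; "eef_pos": TCP position; "tool_rot": TCP orientation; "force": force on the tool from outside, world axes, zero at the start; "torque": the same for the moment, N m; "width": finger opening in mm.
Only numpy, scipy, OpenCV 4.12 (cv2) and the standard library are available. Lean on these libraries where they do the work, as an engineer would, in place of code of your own. Each camera call takes 0.05 s, during which the arm holds its last target.

## Working session

There is one attempt and no reset: what is moved stays moved. The work goes in short steps, Python scripts to look and compute and a tool call to move; the robot and the scene stay as the last step left them, time stands still between calls to the robot, and variables do not carry over. Pictures are saved under pics/ and viewed, and the job is handed in when it is done.

Besides the shell and the picture viewer there is one more tool, called after "Emit:" as name(argument=value, ...), one argument or row to a line, values as JSON. step_arm: Moves the arm, as the interface text tells. Scaled input: -1 to 1 covers 0.05 m each way for a shift and 0.12 rad each way for a turn. Its arguments: {"type":"object","properties":{"moves":{"type":"string"}},"required":["moves"]}

```bash
mkdir -p pics; ls; python3 - <<'E'
from cell import ctrl,get_image,nets
import cv2,json
s=ctrl.read_state();print({k:(v if not hasattr(v,'tolist') else v.tolist()) for k,v in s.items()})
for n in("top","side"):
    p=get_image(n);cv2.imwrite(f"pics/{n}0.png",p["color"])
    print(n,p["vertical_fov"],p["cx"],p["cy"],p["R"],p["t"])
    for t in("barrel","barrel_front","barrel_rear","rest","v_mount","groove_entry","plunger_nose","slot_middle"):
        for r in nets.place_of(p,t)[:3]: print(t,r["conf"],r["position"])
print(ctrl.read_state()["clock"])
E
```

```text
pics
{'clock': 0.0, 'qpos': [-1.19480779036822, 0.6293399746008429, 0.03847045419574145, 1.51837527330309, -0.02702111680522893, 0.9962672951771019, -0.020052359975765717], 'qd': [-6.0444119131371644e-05, 1.0085466921316236e-05, -0.0007190499823717331, 0.0013206652117201906, -0.00011231476630114046, -0.0007869277188502109, -6.247448697533957e-05], 'tau': [0.00043390703467593994, -56.34003281593323, 1.226412020623684, -19.344316720962524, 0.01092092483304441, 0.010659879189915955, -2.052416391506995e-05], 'eef_pos': [277.6312430706476, 587.0419923648867, 230.39124984093183], 'tool_rot': [-1.5708198414483059, 0.0018709832903323065, 1.1289206950265653], 'force': [-0.1465456067857216, -0.7304745755432501, -0.7310689116843927], 'torque': [0.03781690771811906, 0.015051062030510032, -0.040852358159426894], 'width': 85.47437948479885}
top 48.30932735138592 279.16946545850357 201.62106371567668 [[-0.02255926 -0.99954618  0.01996295]
 [-0.99048336  0.01963404 -0.13622489]
 [ 0.13577111 -0.0228461  -0.99047678]] [ -89.26288633  538.50424563 1054.77838425]
barrel 0.9 [496.1, -262.4, 53.3]
barrel
[... 517 characters left out ...]
212.35834116784218 [[-0.96595069 -0.25847852 -0.01131908]
 [-0.17750096  0.69389243 -0.69785866]
 [ 0.1882357  -0.67208791 -0.71614605]] [487.75198032 226.97409247 936.61392367]
barrel 0.92 [492.3, -422.8, 18.1]
barrel 0.81 [370.7, -306.7, 12.6]
barrel 0.63 [502.5, -258.9, 54.4]
barrel_front 0.86 [510.1, -200.0, 54.2]
barrel_front 0.73 [442.9, -385.8, 22.0]
barrel_front 0.58 [410.9, -349.4, 19.3]
barrel_rear 0.95 [536.2, -464.8, 15.4]
barrel_rear 0.62 [330.1, -265.9, 17.1]
barrel_rear 0.57 [492.3, -321.6, 47.4]
rest 0.56 [502.4, -257.4, -1.1]
v_mount 0.84 [538.6, 87.7, -0.8]
groove_entry 0.91 [553.9, -23.0, 93.2]
plunger_nose 0.7 [534.7, 95.9, 105.1]
slot_middle 0.93 [532.7, 141.9, 88.7]
0.9
```

View pics/top0.png

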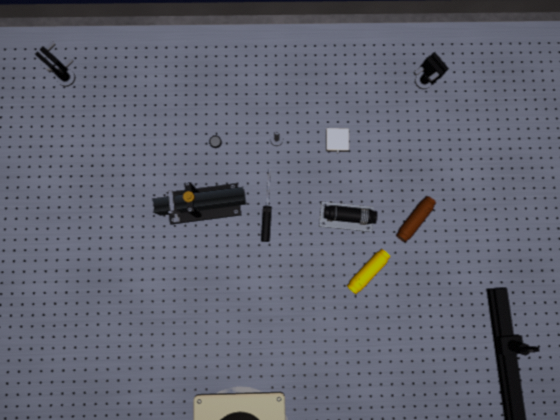

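View pics/side0.png

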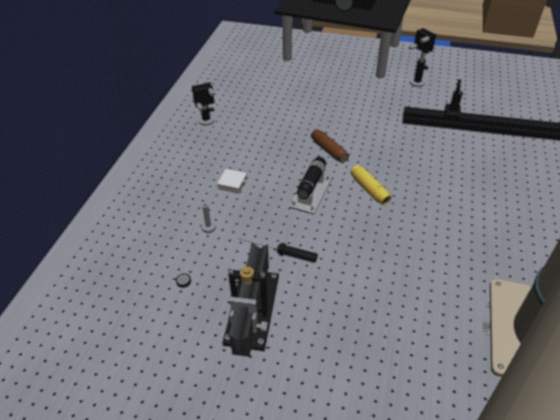

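```bash
python3 - <<'E'
import cv2,numpy as np
a=cv2.imread("pics/top0.png");b=cv2.imread("pics/side0.png")
f=lambda i,x0,y0,w,h,k:cv2.resize(np.clip(i[y0:y0+h,x0:x0+w].astype(float)*1.5,0,255).astype('uint8'),None,fx=k,fy=k,interpolation=cv2.INTER_CUBIC)
A=f(a,310,190,80,60,5);B=f(b,280,150,80,60,5);C=f(a,145,175,110,55,5*80/110);D=f(b,215,240,80,120,5)
D=cv2.resize(D,(400,600))
r=lambda i:cv2.resize(i,(400,300))
C=r(C)
cv2.imwrite("pics/crop1.png",np.vstack([np.hstack([r(A),r(B)]),np.hstack([C,cv2.resize(f(b,215,240,80,60,5),(400,300))])]))
cv2.imwrite("pics/crop2.png",D)
E
```

```text
(no output)
```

View pics/crop1.png

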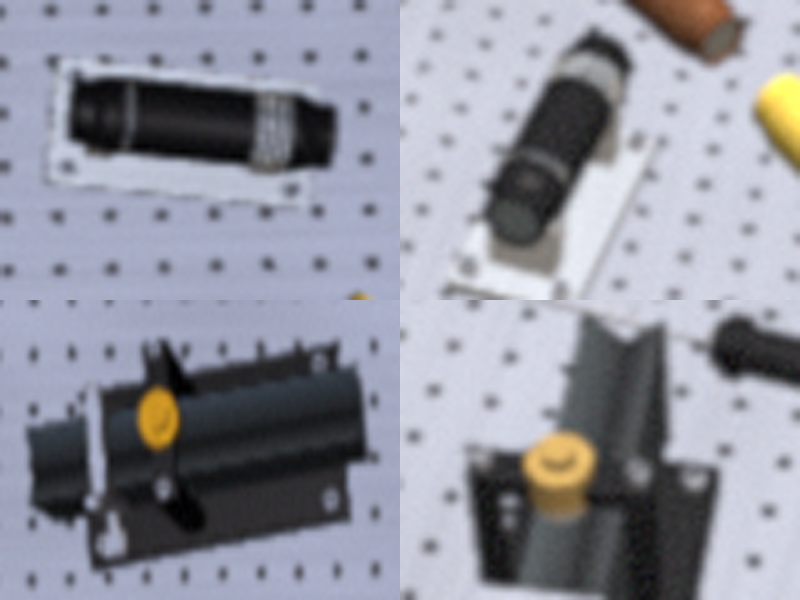

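View pics/crop2.png

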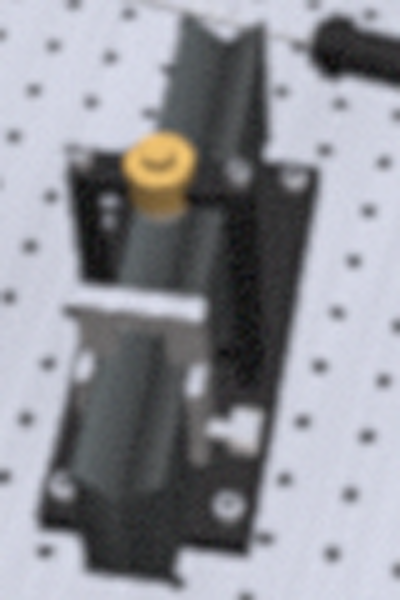

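```bash
cat > h.py <<'E'
import numpy as np,cv2
def foc(p): return 210/np.tan(np.radians(p["vertical_fov"])/2)
def proj(p,X):
    c=np.asarray(X,float)@np.array(p["R"]).T+np.array(p["t"]); f=foc(p)
    return np.c_[f*c[:,0]/c[:,2]+p["cx"],f*c[:,1]/c[:,2]+p["cy"]]
def barrel_pts(x,y,yaw,z,pitch=0):
    a=np.linspace(0,2*np.pi,24,endpoint=False);P=[]
    for s,r in((-60,15),(-52,17),(-42,18),(42,18),(52,17),(60,15)):
        P.append(np.c_[np.full(24,s),r*np.cos(a),r*np.sin(a)])
    P=np.vstack(P);c,s=np.cos(yaw),np.sin(yaw)
    cp,sp=np.cos(pitch),np.sin(pitch)
    P=np.c_[P[:,0]*cp-P[:,2]*sp,P[:,1],P[:,0]*sp+P[:,2]*cp]
    return P@np.array([[c,s,0],[-s,c,0],[0,0,1]])+[x,y,z]
def hull(p,P,k=8):
    h=cv2.convexHull((proj(p,P)).astype(np.float32))
    m=np.zeros((420,560),np.uint8)
    cv2.fillPoly(m,[np.round(h*16).astype(np.int32)],255,shift=4)
    return m
E
python3 - <<'E'
from cell import ctrl,get_image,nets
from h import *
from scipy.optimize import minimize
import pickle
ps={n:get_image(n) for n in("top","side")}
M={}
for n,p in ps.items():
    for t in ("barrel","v_mount","fork_stop"):
      try:
        rs=nets.cut_out(p,t)
        for r in rs[:4]:
            ys,xs=np.nonzero(r["pixels"]);print(n,t,r["conf"],len(xs),xs.mean(),ys.mean(),xs.min(),xs.max(),ys.min(),ys.max())
        M[n,t]=rs
      except Exception as e: print(t,e)
pickle.dump((ps,M),open("d.pkl","wb"))
print(ctrl.read_state()["clock"])
E
```

```text
top barrel 0.94 768 349.9231770833333 214.35026041666666 324 377 205 223
top barrel 0.79 754 367.96153846153845 271.0769230769231 348 388 249 292
top barrel 0.76 763 415.98820445609437 218.1638269986894 396 435 196 240
top barrel 0.41 2751 200.92948018902217 202.73137041075972 152 245 182 223
top v_mount 0.6 2719 200.82015446855462 202.87164398675984 152 245 183 223
top v_mount 0.59 408 266.5098039215686 217.0049019607843 261 271 170 241
fork_stop it knows: barrel, barrel_front, barrel_rear, driver, groove_entry, lens_cell, optic_box, plunger_nose, post, rest, slot_middle, v_mount
side barrel 0.98 581 328.87091222030983 145.99139414802065 310 348 129 162
side barrel 0.86 695 310.7755395683453 177.74676258992807 296 325 156 199
side barrel 0.61 733 369.9413369713506 184.84720327421556 350 390 165 205
side v_mount 0.76 4225 250.29798816568047 303.79952662721894 222 278 243 357
fork_stop it knows: barrel, barrel_front, barrel_rear, driver, groove_entry, lens_cell, optic_box, plunger_nose, post, rest, slot_middle, v_mount
1.2
```

```bash
cat >> h.py <<'E'
def tf(P,x,y,yaw):
    c,s=np.cos(yaw),np.sin(yaw);return np.asarray(P,float)@np.array([[c,s,0],[-s,c,0],[0,0,1]])+[x,y,0]
def box(x0,x1,y0,y1,z0,z1): return np.array([[a,b,c] for a in(x0,x1) for b in(y0,y1) for c in(z0,z1)],float)
def mount_mask(p,x,y,yaw,fs=55):
    m=np.zeros((420,560),np.uint8)
    for b in(box(-85,85,-39,39,0,12),box(-105,100,-16,16,12,79),box(2,18,-32,32,12,143),box(fs,fs+8,-22,22,82,112)):
        m|=hull(p,tf(b,x,y,yaw))
    return m
E
python3 - <<'E'
from h import *
from scipy.optimize import minimize
import pickle
ps,M=pickle.load(open("d.pkl","rb"))
T={"top":M["top","barrel"][0]["pixels"],"side":M["side","barrel"][1]["pixels"]}
def iou(a,b): a=cv2.GaussianBlur(a.astype(float),(0,0),1);b=cv2.GaussianBlur(b.astype(float),(0,0),1);return np.minimum(a,b).sum()/np.maximum(a,b).sum()
for use in(("top","side"),("top",),("side",)):
    f=lambda v:-sum(iou(hull(ps[n],barrel_pts(v[0],v[1],v[2]/50,50))/255.,T[n]*1.) for n in use)
    r=minimize(f,[499,-261,1.42*50],method="Nelder-Mead",options=dict(initial_simplex=[[499,-261,71],[507,-261,71],[499,-253,71],[499,-261,76]]))
    print(use,r.x[:2],r.x[2]/50,r.fun/len(use))
T={"top":M["top","v_mount"][0]["pixels"],"side":M["side","v_mount"][0]["pixels"]}
for use in(("top","side"),("top",),("side",)):
    f=lambda v:-sum(iou(mount_mask(ps[n],v[0],v[1],v[2]/50,v[3])/255.,T[n]*1.) for n in use)
    z=np.array([538,85,84,55.])
    r=minimize(f,z,method="Nelder-Mead",options=dict(initial_simplex=[z]+[z+d for d in np.diag([8,8,4,15])]))
    print(use,r.x,r.x[2]/50,r.fun/len(use))
    if len(use)==2: v=r.x
out=[]
for n,(x0,y0,w,h) in {"top":(140,170,120,60),"side":(205,235,100,130)}.items():
    k=600//h if n=="side" else 6
    k=4 if n=="side" else 6
    im=ps[n]["color"][y0:y0+h,x0:x0+w].copy();im=cv2.resize(np.clip(im.astype(float)*1.6,0,255).astype(np.uint8),None,fx=k,fy=k,interpolation=cv2.INTER_CUBIC)
    def dr(P,c):
        q=proj(ps[n],tf(P,v[0],v[1],v[2]/50));q=(q-[x0,y0]+.5)*k
        cv2.polylines(im,[np.round(q).astype(np.int32)],True,c,1)
    dr([[-105,-16,79],[100,-16,79],[100,16,79],[-105,16,79]],(0,255,0))
    dr([[-85,-39,12],[85,-39,12],[85,39,12],[-85,39,12]],(255,255,0))
    for fs in(35,55,75): dr([[fs,-22,112],[fs,22,112]],(0,0,255))
    dr([[10,-32,143],[10,32,143]],(255,0,255))
    cv2.imwrite(f"pics/ov_{n}.png",im)
E
```

```text
('top', 'side') [ 501.84051129 -262.72640347] 1.4415920514983163 -0.9145206415998839
('top',) [ 502.14530507 -263.10569574] 1.3910043537053953 -0.8828752809333215
('side',) [ 501.24053582 -262.73388278] 1.4503944944341156 -0.942700625272903
('top', 'side') [539.50959532  81.4535471   84.30948761  48.60202485] 1.686189752228059 -0.9198391606944627
('top',) [540.25577416  82.67311752  83.96581237  55.50631785] 1.6793162474277596 -0.9267130698737266
('side',) [539.60078149  81.36987139  84.31463243  50.78533402] 1.686292648690939 -0.9229188505065139
```

View pics/ov_top.png

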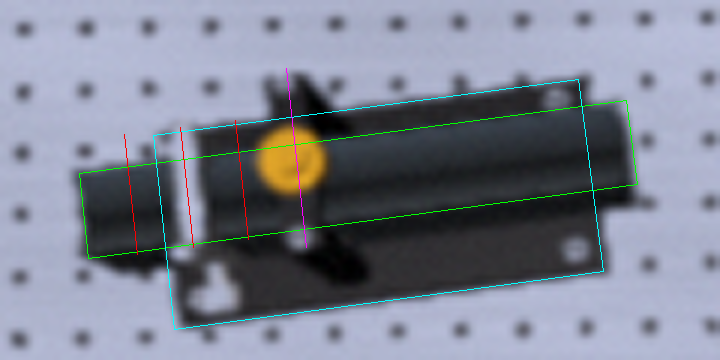

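View pics/ov_side.png

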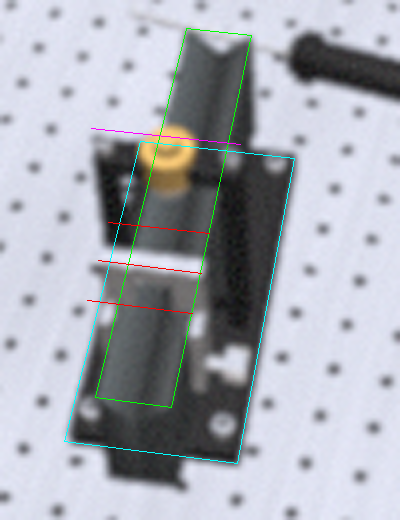

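```bash
cat > plan.py <<'E'
import sys,numpy as np
from scipy.spatial.transform import Rotation as Ro
from cell import ctrl
# usage plan.py x y z psi N g
x,y,z,psi=map(float,sys.argv[1:5]);N=int(sys.argv[5]);g=sys.argv[6]
s=ctrl.read_state();P=np.array(s["eef_pos"]);R=Ro.from_euler("xyz",s["tool_rot"])
T=np.array([x,y,z]);RT=Ro.from_euler("xyz",[-np.pi/2,0,psi])
d=(R.inv()*RT).as_rotvec()/N;dp=(T-P)/N;rows=[]
for i in range(N):
    l=R.inv().apply(dp)/50;a=d/.12
    rows.append(" ".join(f"{v:.3f}" for v in[*l,*a])+" "+g);R=R*Ro.from_rotvec(d)
print(s["clock"],P.round(1),np.round(s["tool_rot"],3),"w",round(s["width"],1),"F",np.round(s["force"],1));print("; ".join(rows))
E
python3 plan.py 515 150 250 0.3 14 1
```

```text
1.2 [277.9 587.6 231.3] [-1.571  0.     1.129] w 85.4 F [ 0.1  0.3 -0.4]
-0.420 -0.027 -0.574 -0.000 0.493 -0.000 1; -0.386 -0.027 -0.597 -0.000 0.493 -0.000 1; -0.350 -0.027 -0.619 -0.000 0.493 -0.000 1; -0.312 -0.027 -0.639 -0.000 0.493 -0.000 1; -0.274 -0.027 -0.656 -0.000 0.493 -0.000 1; -0.235 -0.027 -0.671 -0.000 0.493 -0.000 1; -0.195 -0.027 -0.684 -0.000 0.493 -0.000 1; -0.154 -0.027 -0.694 -0.000 0.493 -0.000 1; -0.112 -0.027 -0.702 -0.000 0.493 -0.000 1; -0.071 -0.027 -0.708 -0.000 0.493 -0.000 1; -0.029 -0.027 -0.710 -0.000 0.493 -0.000 1; 0.013 -0.027 -0.711 -0.000 0.493 -0.000 1; 0.056 -0.027 -0.709 -0.000 0.493 -0.000 1; 0.097 -0.027 -0.704 -0.000 0.493 -0.000 1
```

Emit:
step_arm(
  moves="-0.42 -0.03 -0.57 0 0.49 0 1; -0.39 -0.03 -0.6 0 0.49 0 1; -0.35 -0.03 -0.62 0 0.49 0 1; -0.31 -0.03 -0.64 0 0.49 0 1; -0.27 -0.03 -0.66 0 0.49 0 1; -0.23 -0.03 -0.67 0 0.49 0 1; -0.2 -0.03 -0.68 0 0.49 0 1; -0.15 -0.03 -0.69 0 0.49 0 1; -0.11 -0.03 -0.7 0 0.49 0 1; -0.07 -0.03 -0.71 0 0.49 0 1; -0.03 -0.03 -0.71 0 0.49 0 1; 0.01 -0.03 -0.71 0 0.49 0 1; 0.06 -0.03 -0.71 0 0.49 0 1; 0.1 -0.03 -0.7 0 0.49 0 1",
)

```text
clock: 2.6
eef_pos: [517.1, 150.0, 252.6]
tool_rot: [-1.571, -0.001, 0.304]
force: [0.5, -0.0, 0.2]
width: 85.7
```

```bash
python3 plan.py 500.5 -262 200 -0.136 14 1
```

```text
2.6 [517.1 150.  252.6] [-1.571e+00 -1.000e-03  3.040e-01] w 85.7 F [ 0.5 -0.   0.2]
-0.199 0.075 -0.555 -0.000 0.262 0.000 1; -0.181 0.075 -0.561 -0.000 0.262 0.000 1; -0.163 0.075 -0.566 -0.000 0.262 0.000 1; -0.145 0.075 -0.571 -0.000 0.262 0.000 1; -0.127 0.075 -0.575 -0.000 0.262 0.000 1; -0.109 0.075 -0.579 -0.000 0.262 0.000 1; -0.091 0.075 -0.582 -0.000 0.262 0.000 1; -0.073 0.075 -0.585 -0.000 0.262 0.000 1; -0.054 0.075 -0.587 -0.000 0.262 0.000 1; -0.036 0.075 -0.588 -0.000 0.262 0.000 1; -0.018 0.075 -0.589 -0.000 0.262 0.000 1; 0.001 0.075 -0.589 -0.000 0.262 0.000 1; 0.019 0.075 -0.589 -0.000 0.262 0.000 1; 0.038 0.075 -0.588 -0.000 0.262 0.000 1
```

Emit:
step_arm(
  moves="-0.2 0.07 -0.55 0 0.26 0 1; -0.18 0.07 -0.56 0 0.26 0 1; -0.16 0.07 -0.57 0 0.26 0 1; -0.15 0.07 -0.57 0 0.26 0 1; -0.13 0.07 -0.57 0 0.26 0 1; -0.11 0.07 -0.58 0 0.26 0 1; -0.09 0.07 -0.58 0 0.26 0 1; -0.07 0.07 -0.58 0 0.26 0 1; -0.05 0.07 -0.59 0 0.26 0 1; -0.04 0.07 -0.59 0 0.26 0 1; -0.02 0.07 -0.59 0 0.26 0 1; 0 0.07 -0.59 0 0.26 0 1; 0.02 0.07 -0.59 0 0.26 0 1; 0.04 0.07 -0.59 0 0.26 0 1; 0 0 0 0 0 0 1",
)

```text
clock: 4.1
eef_pos: [499.9, -266.0, 203.3]
tool_rot: [-1.575, -0.0, -0.138]
force: [0.6, -0.1, -0.1]
width: 85.3
```

```bash
python3 plan.py 500.5 -262 100 -0.136 3 1;python3 plan.py 500.5 -262 31 -0.136 8 1
```

```text
4.1 [ 499.9 -266.   203.3] [-1.575 -0.    -0.138] w 85.3 F [ 0.6 -0.1 -0.1]
0.000 0.689 0.030 0.011 -0.005 0.001 1; 0.000 0.689 0.029 0.011 -0.005 0.001 1; 0.000 0.689 0.028 0.011 -0.005 0.001 1
4.1 [ 499.9 -266.   203.3] [-1.575 -0.    -0.138] w 85.3 F [ 0.6 -0.1 -0.1]
-0.000 0.431 0.012 0.004 -0.002 0.000 1; -0.000 0.431 0.012 0.004 -0.002 0.000 1; 0.000 0.431 0.011 0.004 -0.002 0.000 1; 0.000 0.431 0.011 0.004 -0.002 0.000 1; 0.000 0.431 0.011 0.004 -0.002 0.000 1; 0.000 0.431 0.011 0.004 -0.002 0.000 1; 0.000 0.431 0.011 0.004 -0.002 0.000 1; 0.000 0.431 0.010 0.004 -0.002 0.000 1
```

Emit:
step_arm(
  moves="0 0.6 0.03 0 0 0 1; 0 0.6 0.03 0 0 0 1; 0 0.6 0.02 0 0 0 1; 0 0 0 0 0 0 1",
)

```text
clock: 4.5
eef_pos: [499.4, -254.3, 110.1]
tool_rot: [-1.568, 0.007, -0.13]
force: [-0.7, 0.4, 0.5]
width: 85.4
```

```bash
python3 - <<'E'
from cell import ctrl,get_image
import cv2,numpy as np
o=[]
for n in("top","side"):
    p=get_image(n);x,y=(300,165) if n=="top" else (250,90)
    o.append(cv2.resize(p["color"][y:y+120,x:x+120],None,fx=3.3,fy=3.3,interpolation=cv2.INTER_CUBIC))
cv2.imwrite("pics/a1.png",np.hstack(o))
E
python3 plan.py 500.5 -262 31 -0.136 4 1
```

```text
4.6 [ 501.8 -256.5  113.6] [-1.571  0.    -0.131] w 85.7 F [-0.9 -0.2  0.4]
-0.003 0.413 -0.028 -0.001 0.011 -0.001 1; -0.003 0.413 -0.028 -0.001 0.011 -0.001 1; -0.003 0.413 -0.028 -0.001 0.011 -0.001 1; -0.003 0.413 -0.028 -0.001 0.011 -0.001 1
```

View pics/a1.png

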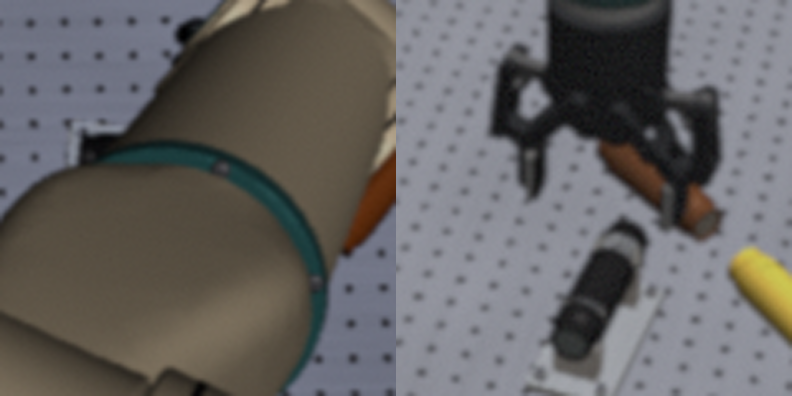

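Emit:
step_arm(
  moves="0 0.41 -0.03 0 0.01 0 1; 0 0.41 -0.03 0 0.01 0 1; -0.01 0.41 -0.03 0 0.01 0 1; 0 0.41 -0.03 0 0.01 0 1; 0 0 0 0 0 0 1; 0 0 0 0 0 0 1",
)

```text
clock: 5.2
eef_pos: [501.3, -263.2, 32.8]
tool_rot: [-1.571, -0.002, -0.136]
force: [0.5, -0.5, -0.0]
width: 85.5
```

```bash
python3 - <<'E'
from cell import ctrl,get_image
import cv2,numpy as np
p=get_image("side");x,y=(250,100)
cv2.imwrite("pics/a2.png",cv2.resize(p["color"][y:y+110,x:x+120],None,fx=5,fy=5,interpolation=cv2.INTER_CUBIC))
E
python3 plan.py 500.5 -262 31 -0.136 2 1
```

```text
5.25 [ 501.6 -263.3   33.1] [-1.572 -0.003 -0.136] w 85.5 F [0.6 0.8 0.1]
-0.013 0.021 0.012 0.004 0.001 0.011 1; -0.013 0.021 0.012 0.004 0.001 0.011 1
```

View pics/a2.png

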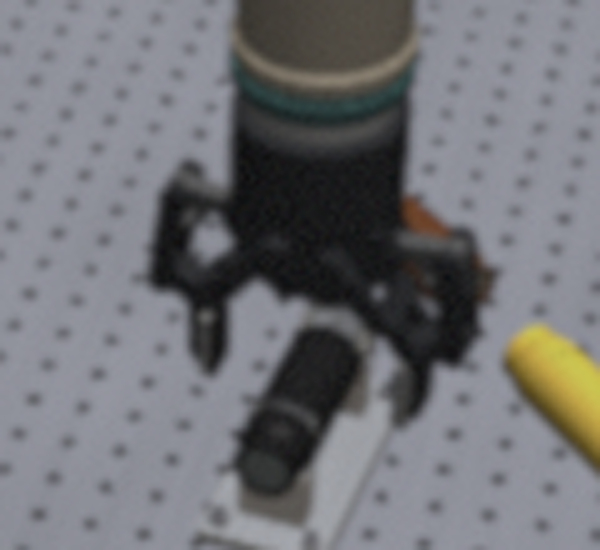

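Emit:
step_arm(
  moves="0 0.04 0.02 0 0 0 0; 0 0 0 0 0 0 0; 0 0 0 0 0 0 0; 0 0 0 0 0 0 0; 0 0 0 0 0 0 0; 0 0 0 0 0 0 0; 0 0 0 0 0 0 0; 0 0 0 0 0 0 0",
)

```text
clock: 6.05
eef_pos: [500.8, -261.7, 29.9]
tool_rot: [-1.571, -0.001, -0.135]
force: [-0.9, 0.8, 5.3]
width: 34.5
```

Emit:
step_arm(
  moves="0 0 0 0 0 0 0; 0 0 0 0 0 0 0; 0 0 0 0 0 0 0",
)

```text
clock: 6.35
eef_pos: [500.8, -261.7, 30.0]
tool_rot: [-1.571, -0.001, -0.135]
force: [-0.7, 0.9, 5.6]
width: 34.5
```

```bash
python3 - <<'E'
from cell import ctrl,get_image
import cv2,numpy as np
p=get_image("side");x,y=(250,100)
cv2.imwrite("pics/a3.png",cv2.resize(p["color"][y:y+110,x:x+120],None,fx=5,fy=5,interpolation=cv2.INTER_CUBIC))
E
python3 plan.py 500.5 -262 31 -0.136 2 0
```

```text
6.4 [ 500.8 -261.7   29.9] [-1.571e+00 -1.000e-03 -1.350e-01] w 34.8 F [-0.2  0.8  4.8]
-0.002 -0.011 -0.003 -0.000 0.002 0.003 0; -0.002 -0.011 -0.003 -0.000 0.002 0.003 0
```

View pics/a3.png

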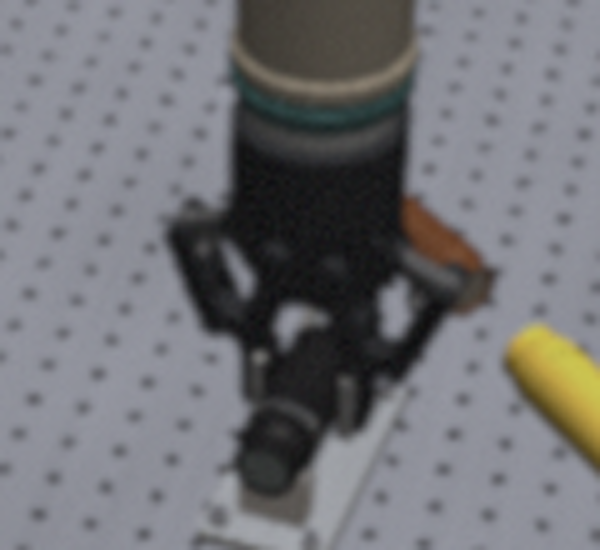

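Emit:
step_arm(
  moves="0 -0.2 0 0 0 0 0; 0 -0.4 0 0 0 0 0; 0 -0.6 0 0 0 0 0; 0 -0.6 0 0 0 0 0; 0 -0.6 0 0 0 0 0; 0 0 0 0 0 0 0; 0 0 0 0 0 0 0",
)

```text
clock: 7.1
eef_pos: [500.4, -261.4, 149.7]
tool_rot: [-1.571, -0.001, -0.136]
force: [-0.1, -0.3, -3.1]
width: 34.4
```

```bash
python3 plan.py 548 10.5 150 0.115 12 0
```

```text
7.1 [ 500.4 -261.4  149.7] [-1.571e+00 -1.000e-03 -1.360e-01] w 34.4 F [-0.1 -0.3 -3.1]
0.017 -0.001 0.460 -0.000 -0.174 0.000 0; 0.027 -0.001 0.459 -0.000 -0.174 0.000 0; 0.036 -0.001 0.459 -0.000 -0.174 0.000 0; 0.046 -0.001 0.458 -0.000 -0.174 0.000 0; 0.056 -0.001 0.457 -0.000 -0.174 0.000 0; 0.065 -0.001 0.455 -0.000 -0.174 0.000 0; 0.075 -0.001 0.454 -0.000 -0.174 0.000 0; 0.084 -0.001 0.452 -0.000 -0.174 0.000 0; 0.093 -0.001 0.450 -0.000 -0.174 0.000 0; 0.103 -0.001 0.448 -0.000 -0.174 0.000 0; 0.112 -0.001 0.446 -0.000 -0.174 0.000 0; 0.122 -0.001 0.444 -0.000 -0.174 0.000 0
```

Emit:
step_arm(
  moves="0.01 0 0.25 0 -0.1 0 0; 0.03 0 0.46 0 -0.17 0 0; 0.03 0 0.46 0 -0.17 0 0; 0.04 0 0.46 0 -0.17 0 0; 0.05 0 0.46 0 -0.17 0 0; 0.06 0 0.46 0 -0.17 0 0; 0.07 0 0.45 0 -0.17 0 0; 0.08 0 0.45 0 -0.17 0 0; 0.09 0 0.45 0 -0.17 0 0; 0.1 0 0.45 0 -0.17 0 0; 0.11 0 0.45 0 -0.17 0 0; 0.12 0 0.44 0 -0.17 0 0; 0.06 0 0.2 0 -0.07 0 0; 0 0 0 0 0 0 0; 0 0 0 0 0 0 0",
)

```text
clock: 8.6
eef_pos: [548.5, 9.1, 148.7]
tool_rot: [-1.572, 0.002, 0.108]
force: [0.6, -0.2, -3.6]
width: 34.0
```

```bash
python3 - <<'E'
from cell import ctrl,get_image
import cv2,numpy as np
o=[]
for n in("top","side"):
    p=get_image(n);x,y=(140,140) if n=="top" else (200,170)
    o.append(cv2.resize(p["color"][y:y+190,x:x+130],None,fx=3,fy=3,interpolation=cv2.INTER_CUBIC))
cv2.imwrite("pics/a4.png",np.hstack(o))
E
python3 plan.py 548 10.5 85 0.115 3 0
```

```text
8.7 [548.8   8.3 149.1] [-1.572e+00  1.000e-03  1.070e-01] w 34.8 F [-0.1 -0.6 -2.8]
-0.003 0.427 0.016 0.003 -0.023 -0.002 0; -0.003 0.427 0.016 0.003 -0.023 -0.002 0; -0.003 0.427 0.015 0.003 -0.023 -0.002 0
```

View pics/a4.png

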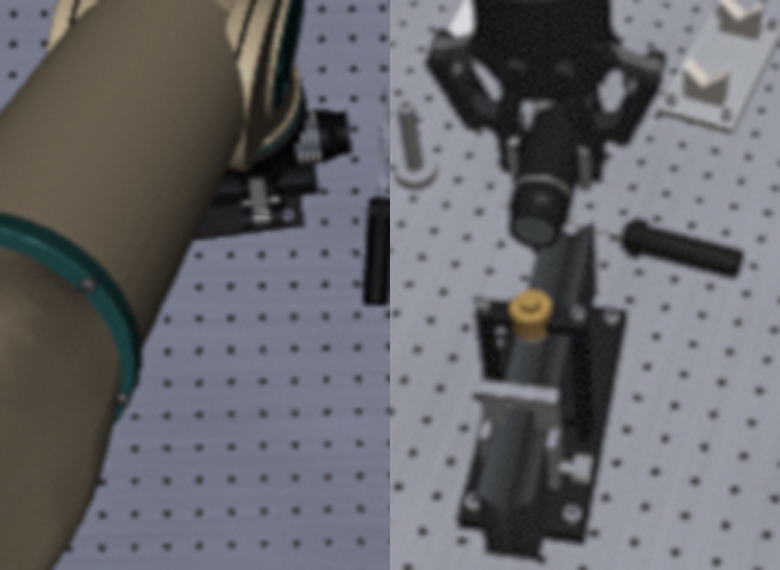

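Emit:
step_arm(
  moves="0 0.42 0.01 0 -0.02 0 0; -0.01 0.42 0 0 -0.02 0 0; -0.01 0.42 0 0 -0.02 0 0; 0 0 0 0 0 0 0; 0 0 0 0 0 0 0",
)

```text
clock: 9.2
eef_pos: [548.1, 9.3, 86.5]
tool_rot: [-1.571, 0.0, 0.114]
force: [-0.3, 0.6, -2.0]
width: 34.4
```

```bash
python3 - <<'E'
from cell import ctrl,get_image,nets
from h import *
p=get_image("side");x,y=(200,200)
im=p["color"][y:y+150,x:x+150];im=cv2.resize(np.clip(im*1.5,0,255).astype(np.uint8),None,fx=4,fy=4,interpolation=cv2.INTER_CUBIC)
m=(539.7,82,1.686)
q=lambda P:np.round((proj(p,P)-[x,y]+.5)*4).astype(np.int32)
s=ctrl.read_state();e=s["eef_pos"];z=e[2]+20.1;yaw=s["tool_rot"][2]+np.pi/2
B=barrel_pts(e[0]-.2,e[1]-1,yaw,z)
cv2.polylines(im,[cv2.convexHull(q(B))],True,(0,255,255),1)
cv2.polylines(im,[q(tf([[-105,-16,79],[100,-16,79],[100,16,79],[-105,16,79]],*m))],True,(0,255,0),1)
cv2.imwrite("pics/a5.png",im)
# deviation from groove in mount frame
d=np.array(e[:2])-[539.7,82];c,sn=np.cos(m[2]),np.sin(m[2]);print("mount frame",c*d[0]+sn*d[1],-sn*d[0]+c*d[1],yaw)
E
python3 plan.py 547.9 9 70 0.115 2 0
```

```text
mount frame -73.11598221105235 -0.6478321907473621 1.6855087574259926
9.25 [548.7   9.4  87.1] [-1.571e+00 -1.000e-03  1.150e-01] w 34.5 F [-1.1 -0.4 -1.8]
-0.009 0.171 -0.003 0.002 -0.001 0.005 0; -0.009 0.171 -0.003 0.002 -0.001 0.005 0
```

View pics/a5.png

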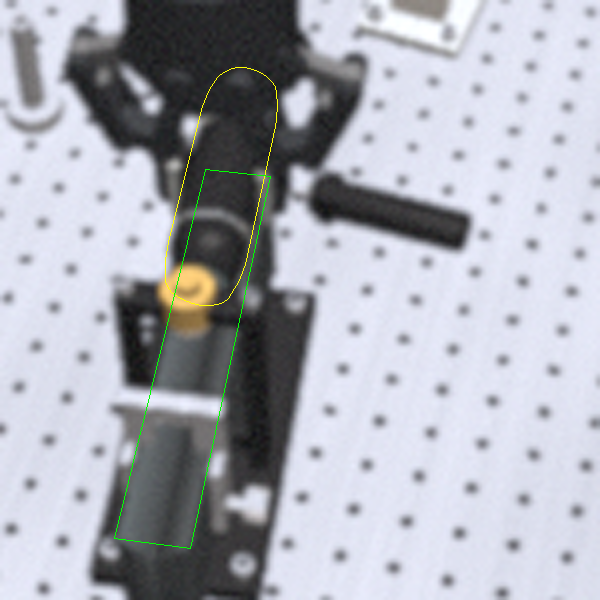

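Emit:
step_arm(
  moves="-0.01 0.14 0 0 0 0 0; -0.01 0.1 0 0 0 0 0; 0 0.04 0 0 0 0 0; 0 0 0 0 0 0 0; 0 0 0 0 0 0 0",
)

```text
clock: 9.75
eef_pos: [547.3, 10.3, 72.4]
tool_rot: [-1.571, -0.0, 0.116]
force: [0.1, -0.2, -2.6]
width: 34.4
```

Emit:
step_arm(
  moves="0 0.03 -0.01 0 0 0 0; 0 0 0 0 0 0 0; 0 0 0 0 0 0 0",
)

```text
clock: 10.05
eef_pos: [547.0, 9.7, 70.8]
tool_rot: [-1.571, 0.0, 0.116]
force: [-1.0, 0.4, -2.3]
width: 34.5
```

Emit:
step_arm(
  moves="0 0.03 0 0 0 0 0; 0 0 0 0 0 0 0; 0 0 0 0 0 0 0",
)

```text
clock: 10.35
eef_pos: [546.9, 9.7, 70.3]
tool_rot: [-1.57, 0.0, 0.115]
force: [-4.0, 0.7, 8.3]
width: 34.3
```

Emit:
step_arm(
  moves="-0.01 0 0 0 0 0 0; 0 0 0 0 0 0 0; 0 0 0 0 0 0 0.6; 0 0 0 0 0 0 1; 0 0 0 0 0 0 1; 0 0 0 0 0 0 1; 0 0 0 0 0 0 1; 0 0 0 0 0 0 1",
)

```text
clock: 11.15
eef_pos: [546.7, 9.8, 69.2]
tool_rot: [-1.571, 0.0, 0.116]
force: [-0.9, -0.2, -0.3]
width: 85.4
```

```bash
python3 - <<'E'
from cell import ctrl,get_image,nets
from h import *
p=get_image("side");x,y=(200,200)
im=p["color"][y:y+150,x:x+150];im=cv2.resize(np.clip(im*1.5,0,255).astype(np.uint8),None,fx=4,fy=4,interpolation=cv2.INTER_CUBIC)
cv2.imwrite("pics/a6.png",im)
E
python3 plan.py 547.9 9 170 0.115 4 0
```

```text
11.2 [546.7   9.7  69.2] [-1.571  0.     0.116] w 85.5 F [-0.2 -0.   0.7]
0.005 -0.504 -0.004 -0.000 0.003 -0.000 0; 0.005 -0.504 -0.004 -0.000 0.003 -0.000 0; 0.005 -0.504 -0.004 -0.000 0.003 -0.000 0; 0.005 -0.504 -0.004 -0.000 0.003 -0.000 0
```

View pics/a6.png

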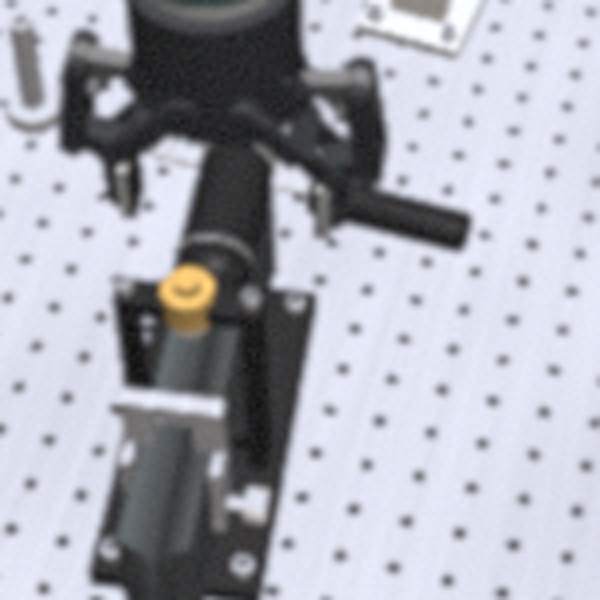

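Emit:
step_arm(
  moves="0 -0.3 0 0 0 0 1; 0 -0.5 0 0 0 0 1; 0 -0.5 0 0 0 0 1; 0 -0.2 0 0 0 0 0.5; 0 0 -0.4 0 0 0 0; 0 0 -0.6 0 0 0 0; 0 0 -0.5 0 0 0 0; 0 0 -0.24 0 0 0 0; 0 0 0 0 0 0 0; 0 0 0 0 0 0 0",
)

```text
clock: 12.2
eef_pos: [556.5, -75.3, 143.8]
tool_rot: [-1.569, 0.001, 0.117]
force: [-0.5, 0.9, -0.8]
width: -0.3
```

```bash
python3 plan.py 556.9 -76.9 84 0.115 4 0
```

```text
12.2 [556.5 -75.3 143.8] [-1.569e+00  1.000e-03  1.170e-01] w -0.3 F [-0.5  0.9 -0.8]
0.001 0.299 -0.009 -0.003 0.004 -0.002 0; 0.001 0.299 -0.008 -0.003 0.004 -0.002 0; 0.001 0.299 -0.008 -0.003 0.004 -0.002 0; 0.001 0.299 -0.008 -0.003 0.004 -0.002 0
```

Emit:
step_arm(
  moves="0 0.3 -0.01 0 0 0 0; 0 0.3 -0.01 0 0 0 0; 0 0.3 -0.01 0 0 0 0; 0 0.28 -0.01 0 0 0 0; 0 0 0 0 0 0 0; 0 0 0 0 0 0 0",
)

```text
clock: 12.8
eef_pos: [557.0, -77.9, 85.2]
tool_rot: [-1.57, 0.001, 0.117]
force: [-0.3, -0.5, 0.4]
width: -0.1
```

```bash
python3 - <<'E'
from cell import ctrl,get_image,nets
from h import *
o=[]
for n,x,y in(("top",140,140),("side",200,180)):
    p=get_image(n)
    im=p["color"][y:y+130,x:x+130];o.append(cv2.resize(np.clip(im*1.5,0,255).astype(np.uint8),None,fx=3,fy=3,interpolation=cv2.INTER_CUBIC))
cv2.imwrite("pics/a7.png",np.hstack(o))
E
python3 plan.py 556.9 -76.9 84 0.115 2 0
```

```text
12.9 [557.6 -78.4  85.9] [-1.571e+00 -1.000e-03  1.170e-01] w -0.3 F [-0.1  0.1  0.2]
-0.005 0.019 0.016 0.001 0.007 0.005 0; -0.005 0.019 0.016 0.001 0.007 0.005 0
```

View pics/a7.png

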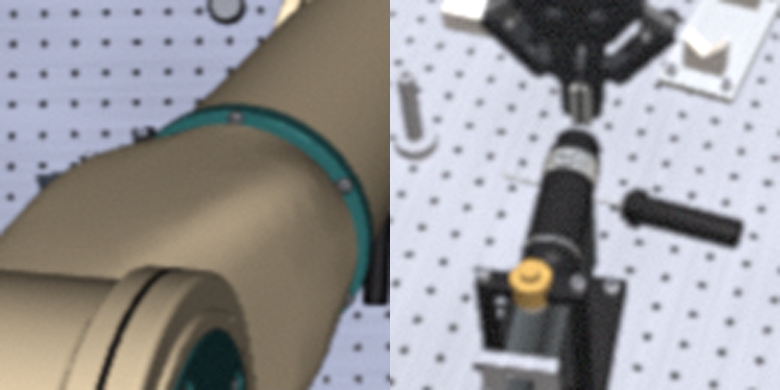

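Emit:
step_arm(
  moves="-0.01 0.04 0.1 0 0 0 0; 0 0 0.08 0 0 0 0; 0 0 0.06 0 0 0 0; 0 0 0.04 0 0 0 0; 0 0 0.04 0 0 0 0; 0 0 0 0 0 0 0",
)

```text
clock: 13.5
eef_pos: [554.7, -62.4, 83.3]
tool_rot: [-1.571, -0.0, 0.117]
force: [-0.3, 0.4, -0.4]
width: 0.4
```

Emit:
step_arm(
  moves="0 0 0.04 0 0 0 0; 0 0 0.04 0 0 0 0; 0 0 0.04 0 0 0 0; 0 0 0.04 0 0 0 0; 0 0 0.04 0 0 0 0",
)

```text
clock: 14.0
eef_pos: [553.6, -53.0, 83.3]
tool_rot: [-1.571, -0.0, 0.116]
force: [-0.2, -2.0, 0.2]
width: 0.0
```

Emit:
step_arm(
  moves="0 0 0.04 0 0 0 0; 0 0 0.04 0 0 0 0; 0 0 0.04 0 0 0 0",
)

```text
clock: 14.3
eef_pos: [552.9, -46.8, 83.3]
tool_rot: [-1.571, -0.0, 0.116]
force: [0.1, -1.4, -0.1]
width: 0.0
```

Emit:
step_arm(
  moves="0 0 0.04 0 0 0 0; 0 0 0.04 0 0 0 0; 0 0 0.04 0 0 0 0",
)

```text
clock: 14.6
eef_pos: [552.2, -40.8, 83.3]
tool_rot: [-1.571, -0.0, 0.116]
force: [0.7, -1.1, 0.1]
width: 0.4
```

Emit:
step_arm(
  moves="0 0 0.04 0 0 0 0; 0 0 0.04 0 0 0 0; 0 0 0.04 0 0 0 0",
)

```text
clock: 14.9
eef_pos: [551.6, -34.9, 83.3]
tool_rot: [-1.571, -0.0, 0.116]
force: [1.1, -1.4, 1.5]
width: 0.4
```

Emit:
step_arm(
  moves="0 0 0.04 0 0 0 0; 0 0 0.04 0 0 0 0; 0 0 0.04 0 0 0 0",
)

```text
clock: 15.2
eef_pos: [550.8, -28.9, 83.3]
tool_rot: [-1.571, -0.0, 0.116]
force: [0.8, -1.4, 1.4]
width: 0.4
```

Emit:
step_arm(
  moves="0 0 0.04 0 0 0 0; 0 0 0.04 0 0 0 0; 0 0 0.04 0 0 0 0",
)

```text
clock: 15.5
eef_pos: [550.4, -25.3, 83.5]
tool_rot: [-1.574, -0.001, 0.115]
force: [0.8, -7.3, 0.5]
width: 0.0
```

Emit:
step_arm(
  moves="0 0 0.02 0 0 0 0; 0 0 0.02 0 0 0 0; 0 0 0 0 0 0 0",
)

```text
clock: 15.8
eef_pos: [550.1, -23.1, 83.4]
tool_rot: [-1.573, -0.001, 0.115]
force: [1.2, -6.2, 1.6]
width: 0.1
```

Emit:
step_arm(
  moves="0 0 0.02 0 0 0 0; 0 0 0.02 0 0 0 0; 0 0 0 0 0 0 0",
)

```text
clock: 16.1
eef_pos: [549.9, -21.1, 83.5]
tool_rot: [-1.573, -0.001, 0.115]
force: [0.9, -5.7, 1.1]
width: 0.3
```

Emit:
step_arm(
  moves="0 0 0.02 0 0 0 0; 0 0 0.02 0 0 0 0; 0 0 0 0 0 0 0",
)

```text
clock: 16.4
eef_pos: [549.7, -19.1, 83.5]
tool_rot: [-1.573, -0.001, 0.115]
force: [1.0, -6.4, 1.3]
width: 0.0
```

Emit:
step_arm(
  moves="0 0 0.02 0 0 0 0; 0 0 0.02 0 0 0 0; 0 0 0.02 0 0 0 0; 0 0 0 0 0 0 0",
)

```text
clock: 16.8
eef_pos: [549.3, -16.0, 83.4]
tool_rot: [-1.573, -0.001, 0.115]
force: [1.7, -5.7, 1.2]
width: -0.4
```

Emit:
step_arm(
  moves="0 0 0.02 0 0 0 0; 0 0 0.02 0 0 0 0; 0 0 0.02 0 0 0 0; 0 0 0 0 0 0 0",
)

```text
clock: 17.2
eef_pos: [549.0, -13.0, 83.4]
tool_rot: [-1.573, -0.001, 0.115]
force: [1.3, -4.4, 0.9]
width: 0.0
```

Emit:
step_arm(
  moves="0 0 0.02 0 0 0 0; 0 0 0.02 0 0 0 0; 0 0 0 0 0 0 0",
)

```text
clock: 17.5
eef_pos: [548.8, -10.9, 83.4]
tool_rot: [-1.573, -0.001, 0.115]
force: [0.5, -5.1, 1.3]
width: -0.3
```

```bash
python3 - <<'E'
from cell import ctrl,get_image,nets
from h import *
p=get_image("side");x,y=(200,220)
im=p["color"][y:y+100,x:x+130];cv2.imwrite("pics/a8.png",cv2.resize(np.clip(im*1.5,0,255).astype(np.uint8),None,fx=6,fy=6,interpolation=cv2.INTER_CUBIC))
E
```

```text
(no output)
```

View pics/a8.png

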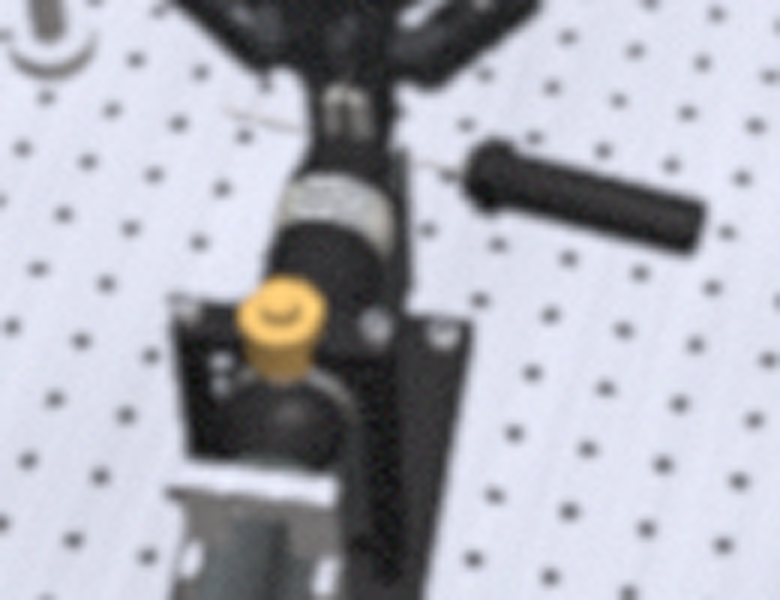

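Emit:
step_arm(
  moves="0 0 0.02 0 0 0 0; 0 0 0.02 0 0 0 0; 0 0 0 0 0 0 0",
)

```text
clock: 17.85
eef_pos: [548.5, -8.9, 83.4]
tool_rot: [-1.573, -0.001, 0.115]
force: [1.5, -4.2, 0.5]
width: 0.3
```

Emit:
step_arm(
  moves="0 0 0.02 0 0 0 0; 0 0 0.02 0 0 0 0; 0 0 0 0 0 0 0",
)

```text
clock: 18.15
eef_pos: [548.3, -7.0, 83.4]
tool_rot: [-1.573, -0.001, 0.115]
force: [1.3, -5.1, -0.1]
width: 0.3
```

Emit:
step_arm(
  moves="0 0 0.02 0 0 0 0; 0 0 0 0 0 0 0",
)

```text
clock: 18.35
eef_pos: [548.2, -5.9, 83.4]
tool_rot: [-1.573, -0.001, 0.115]
force: [0.2, -5.2, 0.7]
width: 0.0
```

Emit:
step_arm(
  moves="0 0 0.02 0 0 0 0; 0 0 0 0 0 0 0",
)

```text
clock: 18.55
eef_pos: [548.1, -5.0, 83.4]
tool_rot: [-1.573, -0.001, 0.115]
force: [1.1, -4.8, 1.6]
width: 0.1
```

Emit:
step_arm(
  moves="0 0 0.02 0 0 0 0; 0 0 0 0 0 0 0",
)

```text
clock: 18.75
eef_pos: [548.0, -3.9, 83.4]
tool_rot: [-1.573, -0.001, 0.115]
force: [1.5, -5.1, 0.5]
width: 0.0
```

Emit:
step_arm(
  moves="0 0 0.02 0 0 0 0; 0 0 0 0 0 0 0",
)

```text
clock: 18.95
eef_pos: [547.9, -3.0, 83.4]
tool_rot: [-1.573, -0.001, 0.115]
force: [1.5, -5.9, -0.5]
width: -0.2
```

Emit:
step_arm(
  moves="0 0 0.02 0 0 0 0; 0 0 0 0 0 0 0",
)

```text
clock: 19.15
eef_pos: [547.8, -1.9, 83.4]
tool_rot: [-1.573, -0.001, 0.115]
force: [0.7, -5.1, 0.5]
width: -0.2
```

```bash
python3 - <<'E'
from cell import ctrl,get_image,nets
from h import *
p=get_image("side");x,y=(200,220)
im=p["color"][y:y+100,x:x+130];cv2.imwrite("pics/a9.png",cv2.resize(np.clip(im*1.5,0,255).astype(np.uint8),None,fx=6,fy=6,interpolation=cv2.INTER_CUBIC))
E
```

```text
(no output)
```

View pics/a9.png

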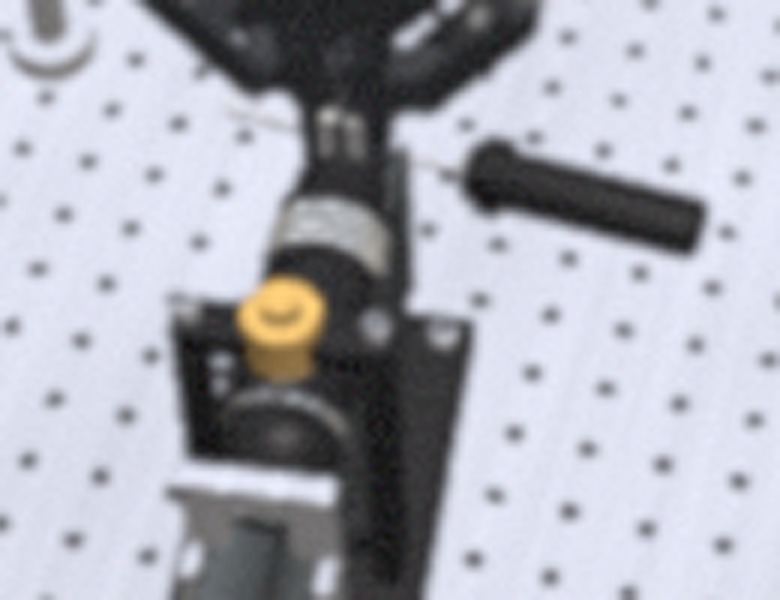

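Emit:
step_arm(
  moves="0 0 0.015 0 0 0 0; 0 0 0 0 0 0 0",
)

```text
clock: 19.4
eef_pos: [547.7, -1.3, 83.4]
tool_rot: [-1.573, -0.001, 0.115]
force: [2.0, -4.8, 0.6]
width: -0.4
```

Emit:
step_arm(
  moves="0 0 0.015 0 0 0 0; 0 0 0 0 0 0 0",
)

```text
clock: 19.6
eef_pos: [547.6, -0.5, 83.4]
tool_rot: [-1.573, -0.001, 0.115]
force: [1.1, -4.5, -0.4]
width: -0.0
```

Emit:
step_arm(
  moves="0 0 0.015 0 0 0 0; 0 0 0 0 0 0 0",
)

```text
clock: 19.8
eef_pos: [547.5, 0.2, 83.4]
tool_rot: [-1.573, -0.001, 0.115]
force: [1.0, -5.3, 0.5]
width: 0.2
```

Emit:
step_arm(
  moves="0 0 0.015 0 0 0 0; 0 0 0 0 0 0 0",
)

```text
clock: 20.0
eef_pos: [547.4, 1.0, 83.4]
tool_rot: [-1.573, -0.001, 0.115]
force: [1.1, -5.2, -0.5]
width: -0.1
```

Emit:
step_arm(
  moves="0 0 0.015 0 0 0 0; 0 0 0 0 0 0 0",
)

```text
clock: 20.2
eef_pos: [547.3, 1.5, 83.4]
tool_rot: [-1.573, -0.001, 0.115]
force: [1.8, -6.2, 0.3]
width: 0.4
```

Emit:
step_arm(
  moves="0 0 0.01 0 0 0 0; 0 0 0 0 0 0 0",
)

```text
clock: 20.4
eef_pos: [547.4, 1.5, 83.4]
tool_rot: [-1.574, -0.001, 0.114]
force: [2.4, -6.2, -0.1]
width: -0.6
```

Emit:
step_arm(
  moves="0 0 0.01 0 0 0 0; 0 0 0 0 0 0 0",
)

```text
clock: 20.6
eef_pos: [547.4, 1.5, 83.4]
tool_rot: [-1.574, -0.001, 0.114]
force: [1.6, -6.9, 0.3]
width: 0.0
```

```bash
python3 - <<'E'
from cell import ctrl,get_image,nets
from h import *
p=get_image("side");x,y=(200,220)
im=p["color"][y:y+100,x:x+130];cv2.imwrite("pics/a10.png",cv2.resize(np.clip(im*1.5,0,255).astype(np.uint8),None,fx=6,fy=6,interpolation=cv2.INTER_CUBIC))
s=ctrl.read_state();print(s["eef_pos"],s["force"])
E
```

```text
[547.35276033   1.52162867  83.4255285 ] [ 1.70578584 -6.83345756  1.08953243]
```

View pics/a10.png

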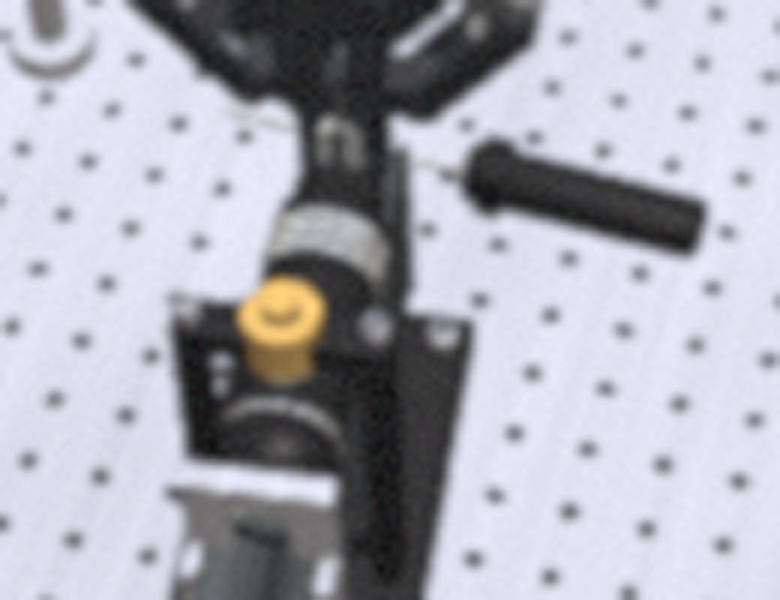

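Emit:
step_arm(
  moves="0 0 0.02 0 0 0 0; 0 0 0 0 0 0 0",
)

```text
clock: 20.85
eef_pos: [547.3, 1.5, 83.4]
tool_rot: [-1.576, -0.001, 0.113]
force: [1.9, -8.5, 0.2]
width: 0.1
```

Emit:
step_arm(
  moves="0 0 0.015 0 0 0 0; 0 0 0 0 0 0 0; 0 0 0 0 0 0 0",
)

```text
clock: 21.15
eef_pos: [547.4, 1.5, 83.4]
tool_rot: [-1.576, -0.001, 0.113]
force: [0.6, -10.0, -0.6]
width: -0.2
```

Emit:
step_arm(
  moves="0 0 -0.04 0 0 0 0; 0 0 -0.06 0 0 0 0; 0 0 -0.1 0 0 0 0; 0 0 -0.3 0 0 0 0; 0 0 -0.5 0 0 0 0; 0 0 -0.5 0 0 0 0; 0 -0.4 -0.3 0 0 0 0; 0 -0.6 -0.4 0 0 0 0; 0 -0.6 -0.7 0 0 0 0; 0 -0.6 -0.9 0 0 0 0; 0 -0.3 -0.9 0 0 0 0; 0 0 -0.9 0 0 0 0; 0 0 0 0 0 0 0; 0 0 0 0 0 0 0",
)

```text
clock: 22.55
eef_pos: [577.5, -270.4, 205.6]
tool_rot: [-1.57, 0.001, 0.113]
force: [0.3, 0.3, -0.0]
width: 0.2
```

```bash
python3 - <<'E'
from cell import ctrl,get_image,nets
from h import *
import pickle
ps,_=pickle.load(open("d.pkl","rb"))
o=[]
for n,x,y in(("side",200,220),("top",140,160)):
    p=get_image(n);cv2.imwrite(f"pics/fin_{n}.png",p["color"])
    for q in(ps[n],p):
        im=q["color"][y:y+100,x:x+130];o.append(cv2.resize(np.clip(im*1.5,0,255).astype(np.uint8),(400,300),interpolation=cv2.INTER_CUBIC))
    for t in("barrel_front","barrel_rear","barrel"):
        print(n,t,[(round(r["conf"],2),r["position"]) for r in nets.place_of(p,t)[:3]])
    d=cv2.absdiff(ps[n]["color"],p["color"]).max(2)
cv2.imwrite("pics/a11.png",np.vstack([np.hstack(o[:2]),np.hstack(o[2:])]))
s=ctrl.read_state();print(s["clock"],s["eef_pos"],s["force"])
E
```

```text
side barrel_front [(0.93, [445.4, -385.3, 22.4]), (0.88, [533.0, 131.2, 94.0]), (0.86, [407.6, -349.0, 17.9])]
side barrel_rear [(0.9, [536.0, -467.8, 19.1]), (0.85, [546.9, 8.2, 87.6]), (0.76, [329.9, -264.1, 16.4])]
side barrel [(0.98, [538.8, 72.9, 92.9]), (0.78, [490.0, -424.9, 18.5]), (0.75, [371.6, -308.1, 14.4])]
top barrel_front [(0.66, [534.8, 133.9, 91.3]), (0.57, [444.8, -383.3, 15.3])]
top barrel_rear [(0.85, [536.7, -465.4, 18.7]), (0.67, [543.3, 11.9, 90.6])]
top barrel [(0.9, [490.9, -421.7, 19.5]), (0.73, [687.2, -244.6, 0.7]), (0.69, [540.0, 70.6, 93.8])]
22.95 [ 578.89515807 -267.52235743  206.00798149] [ 0.78307131 -0.01158455 -0.11295376]
```

View pics/a11.png

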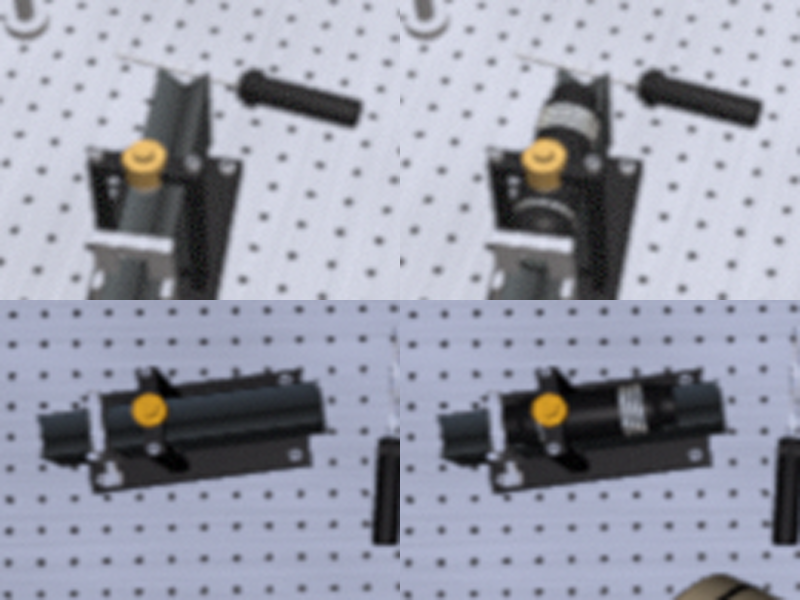

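View pics/fin_side.png

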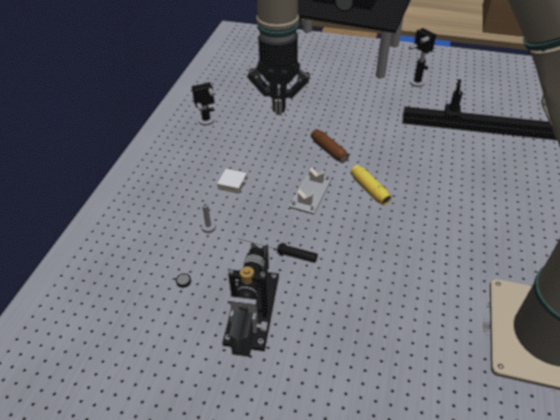

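```bash
python3 -c "
from cell import ctrl
print(ctrl.finish_job())"
```

```text
the job is handed in; nothing more can be done
None
```

The barrel is in the V-groove with its glass end against the fork stop, and I've handed the job in. The clock read about 23 s of the 48 s allowed.

**What I did:** I took the black barrel from the rest and laid it in the groove ahead of the plunger. I then let go and pushed it by its rear face with the closed fingers.
- **Under the plunger:** this took about 4 to 7 N.
- **At the stop:** the barrel stopped moving. The force rose from 5 to 10 N while the tool stayed at y = 1.5 mm, so roughly 5 N of that reached the stop, below its 12 N slip limit.

**Last checks:**
- **Stop and loose items:** comparing the pictures before and after by eye, the fork stop is where it was, and the driver, post, lens cell and optics box have not moved.
- **Front face:** the networks place it about 50 mm along the mount. I had estimated the stop face at about 49 mm from the pictures, so the two agree within their error of a few millimetres.
- **Robot:** the gripper is well clear of the work and the wrist force is near zero.

No check failed. The networks also reported the brown and yellow look-alikes as barrels, and one of their hits was at an empty spot; I ignored these.

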